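Check a lead screw with a thread-pitch comb leaf

TASK

Check the thread of the lead screw in the stand: pick up the comb leaf with the coarse teeth that match the screw, lay it flat on the stand's ledge at about the middle of the screw, and feel its teeth into the thread until it sits fully home, square and without a gap. Keep it pressed home with light pressure (some 5 to 15 N, never more than 25 N) for a good half second to be sure that it is seated, then let go and leave it there. Leave the fine-toothed leaf, the dropper bottle and the marker alone.

Things in the scene. Friction and masses are not known exactly. Their poses are not given: they have to be found in the camera images.
- stand: fixed aluminium stand, 150 (x) x 164 (y) mm, origin at the centre of its underside; x points from the robot's side to the screw. A flat level ledge, top at z = 26 mm, runs from x = -75 to +18 mm. Behind it a steel lead screw lies along y between two pillars (|y| = 65 to 81, x = 24 to 70, tops at z = 56 mm)
- screw_mid (a point): point of the stand on the screw's axis, half-way between the pillars, at x = 45, z = 30 mm of the stand; axes as the stand's. Screw: crest diameter 44, root 34 mm, pitch 12 mm, square-like thread 5 mm deep (flanks 5 degrees off square, ridge 5.6 mm wide at the crest, groove 6.4 mm wide at its mouth), threaded for |y| < 45 mm at least; it cannot turn or shift. Where its crests lie along y differs each time and is not measured
- ledge (a point): point of the stand at x = 23, y = 0, z = 26 mm: ledge level, below the screw's nearest crests (which are at x = 23, z = 30 mm); axes as the stand's. Teeth that are more than 1 mm off the grooves rest on the crests and the leaf stays 4.5 mm short; slid along y it drops in. From any place, at most 6 mm of sliding one way or the other leads to a groove. Seated, it has 0.6 mm of play each way along y
- coarse_leaf_grip (a point): coarse comb leaf: flat steel plate 8 mm thick, 48 mm wide (y), with 4 blunt teeth of 12 mm pitch, 4.5 mm long, on its front (+x) edge; on top a black grip bar 12 mm thick (x), 30 mm long (y), top 46 mm above the underside; about 0.16 kg. Point in the bar, 32 mm above the underside; x points to the teeth, z up. The toothed edge is 50 mm ahead, the tail 22 mm behind
- coarse_leaf_edge (a point): coarse leaf, middle of its toothed edge, level with the bottoms of the tooth gaps, 4 mm above the underside (half-way up the plate); axes as the leaf's. Teeth reach 4.5 mm farther along x, 5.2 mm wide at the foot, 4.4 mm at the tip, centred at y = -18, -6, 6, 18 mm. Fully home, the crests bear on the bottoms of the tooth gaps and this point is at x = 23, z = 30 mm in the stand's frame
- coarse_leaf: the coarse leaf, origin on its underside below the grip bar; x to the teeth
- fine_leaf_grip (a point): fine comb leaf: flat steel plate 8 mm thick, 48 mm wide (y), with 6 blunt teeth of 8 mm pitch, 3.0 mm long, on its front (+x) edge; on top a black grip bar 12 mm thick (x), 30 mm long (y), top 46 mm above the underside; about 0.16 kg. Same point as on the coarse leaf. Does not match the screw; leave it alone. The two lie side by side in either order
- dropper_mid (a point): brown dropper bottle with black bulb, 33 mm across, 102 mm high, this point 50 mm up; a bystander
- marker_mid (a point): marker pen lying on the worktop, 12 x 131 mm, this point at its middle; a bystander
There are look-alikes about, which are no part of the job. What is shaped like the coarse_leaf but green or turquoise is not meant.

How it is judged:
On the way:
1. the coarse leaf is flat on the ledge, fully home in the thread, and kept pressed there with light pressure (x of coarse_leaf_edge in the frame of stand between 0.0215 and 0.026 m and y of coarse_leaf_edge in the frame of stand between -0.016 and 0.016 m and z of coarse_leaf_edge in the frame of stand between 0.028 and 0.032 m and angle between coarse_leaf_edge's own z axis and vertical below 0.05 rad and angle between the x axis of coarse_leaf_edge and the x axis of stand, either way round below 0.05 rad and contact force between coarse_leaf and stand between 3 and 22 N), for 0.4 s.
At the end, for the whole second after the job is handed in: the coarse leaf lies flat on the ledge (within 0.05 rad and 2 mm), its toothed edge no more than 1.5 mm short of fully home on the crests, square to the screw within 0.05 rad, within 16 mm of the middle of the stand, released and at rest (x of coarse_leaf_edge in the frame of stand between 0.0215 and 0.026 m and y of coarse_leaf_edge in the frame of stand between -0.016 and 0.016 m and z of coarse_leaf_edge in the frame of stand between 0.028 and 0.032 m and angle between coarse_leaf_edge's own z axis and vertical below 0.05 rad and angle between the x axis of coarse_leaf_edge and the x axis of stand, either way round below 0.05 rad and linear speed of coarse_leaf below 0.01 m/s); the robot touches nothing.
It fails at once if the coarse leaf pushed against the screw with more than 25 N (contact force between coarse_leaf and stand above 25 N).
It fails at once if the fine leaf displaced by more than 15 mm (distance of fine_leaf_grip from where it was at the start of the episode above 0.015 m).
It fails at once if the dropper bottle displaced by more than 15 mm (distance of dropper_mid from where it was at the start of the episode above 0.015 m).
It fails at once if the marker displaced by more than 15 mm (distance of marker_mid from where it was at the start of the episode above 0.015 m).
It also fails if it takes over 61 s, if anything falls off the work surface, if the arm or the gripper's body presses on something with over 40 N, if the wrist force passes 120 N, or if a joint passes its speed limit or range.

ROBOT

A 7-joint arm with a two-finger parallel gripper is mounted at the origin on a cart in front of the work surface, level with it; the furniture and walls round the work are solid. World frame = base frame: x ahead of the robot, y to its left, z up, the work surface at z = 0. Lengths are in m, angles in rad, forces in N, time in s.
With the tool pointing down it reaches from about 0.4 to 0.85 m from the base axis. Payload 10.4 kg.
Tool frame: the origin (TCP) lies at the very end of the fingers, on their centre line; the grasp point (between the pads) lies 19 mm behind it; z points along the fingers, y is the line along which they close (so a half turn about z gives the same grasp; the last joint's range is limited). The gripper opens to 87 mm and grips with 3 to 60 N. Pads are 19 mm wide; open, the fingers measure 117 mm over their backs; the gripper's body (75 mm by 190 mm) begins 51 mm behind the grasp point.
Start: joints at [1.303, 0.332, -0.065, 1.46, 0.022, 1.35, -0.088], TCP at [0.151, -0.606, 0.223] pointing down, gripper open.
Joint ranges: [-2.6, 2.6], [-0.5, 2.12], [-1.47, 1.34], [0.16, 2.42], [-1.27, 4.41], [0.06, 2.06], [-2.6, 2.6]. Speed limits (rad/s): [2.22, 2.22, 2.79, 2.79, 3.14, 3.14, 3.14].

INTERFACE

Orientations are given as a unit quaternion [x, y, z, w].
In Python, from bench import * gives the robot as it stands.
- The arm moves only by the tool step_arm, never from a script. Its arguments are lists of equal length, an entry for each row: "delta_pos": the shift along the world's x, y, z in units of 25 mm (1.0 is 25 mm), a list of three; "turn": the turn about the world's z in units of 0.12 rad (1.0 is 0.12 rad). In form: {"delta_pos": [[tx, ty, tz], ...], "turn": [turn, ...]}. A call has 1 to 12 rows; each row shifts and turns the commanded pose from where the row before left it; what a row does not reach is not made up. A row lasts 1/10 s, in which the tool goes at most 50 mm and 8.59 degrees, less where a joint would pass 70% of its speed; a pose out of reach is approached as far as the arm can. A call with a number of a shift or a turn outside -1 to 1 is refused whole. A call with a gripper value outside its range is refused whole. "grip" is the closure, from 0 (fully open) to 1 (shut), set as the call begins (left out, the last holds). The fingers move at their own pace and stop on an object; "newtons" is the grip in N (left out, the last holds). Time passes only in rows, so rows that do not move let the fingers close. It gives the time, the measured TCP pose, the force, the opening and the grip force at its end, in the units of the state.
- read_state(): the state, without advancing time (a new reading comes with each control period).
- camera(name): name is "scene" or "top" or "wrist"; returns a dict with "image" (400x640x3 uint8, red, green, blue), "z_map" (400x640 float32, m along the optical axis (not along the pixel's ray), 0 where there is no reading), "mtx" (3x3 intrinsics, pixels), "view" (4x4, takes a point from world to camera coordinates). Camera axes: x right, y up, looking along -z (the intrinsics and any distortion apply to the point x, -y, -z); pixel columns grow to the right and rows downward; lengths in m; the calibration is good to about 2 mm. A picture is of the moment at which its call begins.
- close_job(): hands the job in; it is judged then, once.
The state is a dict: "time": time; "joint_positions": joint angles; "joint_vel": joint speeds; "joint_torque": joint torques, N m; "ee_pos": TCP position; "eef_rot": TCP orientation; "ft_force": force on the tool from outside, world axes, zero at the start; "torque": the same for the moment, N m; "width": finger opening in m; "grip_force": force on a finger pad.
Only numpy, scipy, OpenCV 4.12 (cv2) and the standard library are available. Lean on these libraries where they do the work, as an engineer would, in place of code of your own. Each camera call takes 0.05 s, during which the arm holds its last target. There are 200 camera calls.

## Working session

There is one attempt and no reset: what is moved stays moved. The work goes in short steps, Python scripts to look and compute and a tool call to move; the robot and the scene stay as the last step left them, time stands still between calls to the robot, and variables do not carry over. Pictures are saved under pics/ and viewed, at most 10 in all, crops included, and the job is handed in when it is done.

Besides the shell and the picture viewer there is one more tool, called after "Request:" by a JSON object that holds its "method" and its "body", one argument or row to a line. step_arm: Moves the arm, as the interface text tells. Shifts and turns lie within -1 to 1; 1 stands for 25 mm of shift or 0.12 rad of turn. Its arguments: {"type":"object","properties":{"delta_pos":{"type":"array"},"turn":{"type":"array"},"grip":{"type":"number"},"newtons":{"type":"number"}},"required":["delta_pos","turn"]}

```bash
mkdir -p pics
cat > h.py <<'E'
from bench import *
import numpy as np, cv2
def shot(n,f=None):
    c=camera(n); c={k:(np.array(v)) for k,v in c.items()}
    if f: cv2.imwrite('pics/'+f,c['image'][:,:,::-1])
    np.savez('last_%s.npz'%n,**c)
    return c
def ray(c,u,v):
    K=c['mtx'];V=c['view'];d=np.array([(u-K[0,2])/K[0,0],-(v-K[1,2])/K[1,1],-1.])
    R=V[:3,:3];return -R.T@V[:3,3], R.T@d
def onz(c,u,v,z):
    o,d=ray(c,u,v);return o+d*(z-o[2])/d[2]
def dep(c,u,v):
    o,d=ray(c,u,v);return o+d*c['z_map'][int(v),int(u)]
E
python3 - <<'E'
from h import *
print(read_state())
t=shot('top','top1.png');s=shot('scene','scene1.png')
print(t['mtx'],t['view'])
E
```

```text
{'time': 0.0, 'joint_positions': array([ 1.30343548,  0.33289314, -0.0647165 ,  1.46096429,  0.02156545,
        1.34992767, -0.08847878]), 'joint_vel': array([ 0.00035125, -0.00079621,  0.0012365 ,  0.00080881, -0.00149228,
        0.00019359, -0.00050205]), 'joint_torque': array([ 1.47778819e-04, -6.23255754e+01,  2.46335648e-02, -3.89891589e+01,
       -6.15040166e-02,  3.98634619e-02,  1.65553897e-04]), 'ee_pos': array([ 0.15136685, -0.60597002,  0.22172974]), 'eef_rot': array([ 9.92517484e-01,  1.22100297e-01, -1.07418901e-04, -7.41578938e-04]), 'ft_force': array([-0.59971175, -0.13005563,  0.7499664 ]), 'torque': array([-0.03797795,  0.03667897, -0.00378088]), 'grip_force': 0.0, 'width': 0.08671888338738619}
[[370.01584495   0.         323.26255808]
 [  0.         370.01584495 204.03213475]
 [  0.           0.           1.        ]] [[-0.02042889 -0.99979019  0.00149533  0.10111922]
 [ 0.9768937  -0.01964274  0.21282121 -0.56850162]
 [-0.21274718  0.00580848  0.97709001 -0.79603299]
 [ 0.          0.          0.          1.        ]]
```

View pics/top1.png

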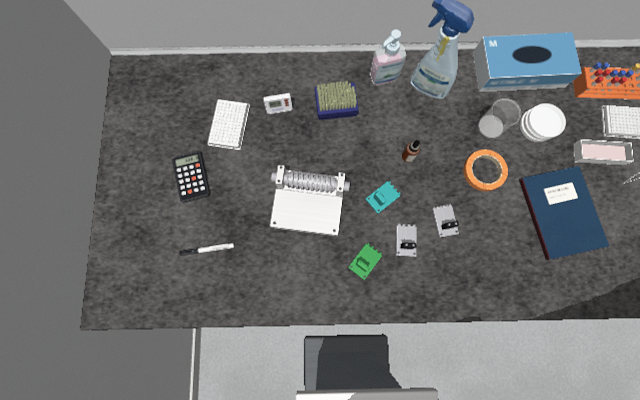

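View pics/scene1.png

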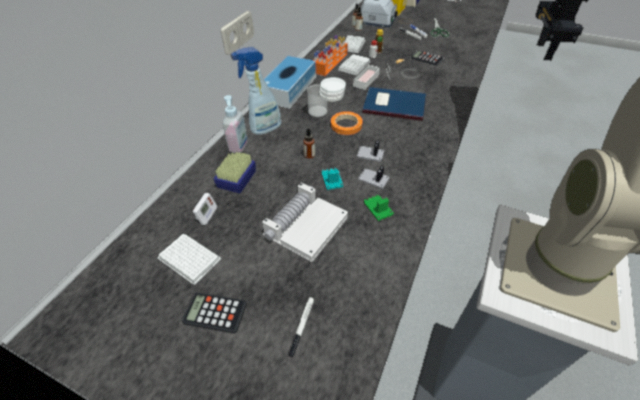

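The top view shows the stand at about (308,200), the dropper at (411,150) and the marker at (206,249). Two grey leaves are at (406,240) and (446,220). The green (366,261) and turquoise (383,196) ones are look-alikes. I'll enlarge the grey pair to compare their teeth.

Run:
```python
from h import *
c=np.load('last_top.npz');im=c['image'][:,:,::-1]
a=cv2.resize(im[195:265,385:470],None,fx=8,fy=8,interpolation=cv2.INTER_CUBIC);cv2.imwrite('pics/crop1.png',a)
for n,(u,v) in dict(A=(406,240),B=(446,220),standmid=(308,200),drop=(411,150)).items(): print(n,onz(c,u,v,0.008).round(3),dep(c,u,v).round(3))
```

```text
A [ 0.489 -0.109  0.008] [ 0.489 -0.109  0.008]
B [ 0.536 -0.21   0.008] [ 0.536 -0.209  0.008]
standmid [0.593 0.127 0.008] [0.589 0.126 0.025]
drop [ 0.718 -0.137  0.008] [ 0.697 -0.122  0.066]
```

View pics/crop1.png

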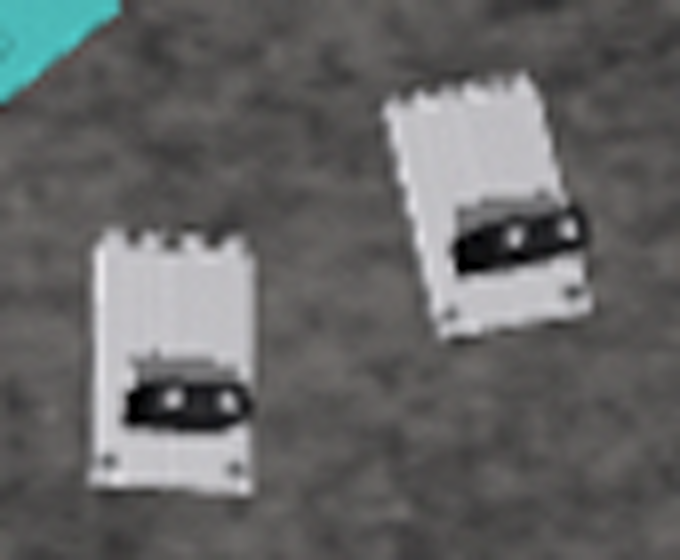

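The left leaf (406,240) has four wide teeth at crop (110–235, 240). The right one (446,220) has about six narrow teeth. So A at (406,240) is the coarse leaf. Next I'll measure the bar, the plate and the ledge.

```bash
cat >> h.py <<'E'
def worldmap(c):
    h,w=c['z_map'].shape;u,v=np.meshgrid(np.arange(w),np.arange(h));K=c['mtx'];V=c['view'];z=c['z_map']
    P=np.stack([(u-K[0,2])/K[0,0]*z,-(v-K[1,2])/K[1,1]*z,-z],-1)
    return (P-V[:3,3])@V[:3,:3]
E
python3 - <<'E'
from h import *
c=np.load('last_top.npz');g=c['image'].astype(int)
W=worldmap(c)
def rect(m,z,name,roi):
    mm=np.zeros_like(m,np.uint8);u0,u1,v0,v1=roi;mm[v0:v1,u0:u1]=m[v0:v1,u0:u1]
    n,l,s,ce=cv2.connectedComponentsWithStats(mm);k=1+np.argmax(s[1:,4]);
    cs,_=cv2.findContours((l==k).astype(np.uint8),cv2.RETR_EXTERNAL,cv2.CHAIN_APPROX_NONE)
    p=np.array([onz(c,*q,z)[:2] for q in cs[0][:,0]],np.float32)
    r=cv2.minAreaRect(p*1000);print(name,s[k],r,'\n',cv2.boxPoints(r).round(1).tolist())
mn=g.min(2);mx=g.max(2)
rect(((mn>130)|(mx<45)),.008,'plate',(392,422,218,262))
rect((mx<45),.046,'bar',(395,420,235,252))
Z=W[...,2]
rect(((Z>.02)&(Z<.031)&(mn>150)),.026,'ledge',(262,350,180,240))
print(W[190:236:5,305].round(3))
for (u,v) in [(280,173),(280,185),(346,175),(346,187)]: print(u,v,W[v,u].round(3))
E
```

```text
plate [396 224  21  33 548] ((489.99249267578125, -108.42466735839844), (48.57502365112305, 77.36780548095703), 85.77513122558594) 
 [[449.6000061035156, -129.8000030517578], [526.7999877929688, -135.5], [530.4000244140625, -87.0999984741211], [453.20001220703125, -81.4000015258789]]
bar [401 243  15   6  52] ((472.0958557128906, -103.57678985595703), (32.46786880493164, 11.504043579101562), 88.83808898925781) 
 [[466.0, -119.69999694824219], [477.5, -119.9000015258789], [478.20001220703125, -87.5], [466.70001220703125, -87.19999694824219]]
ledge [ 270  189   73   46 2550] ((560.1900024414062, 130.66184997558594), (162.8761444091797, 92.93836975097656), 81.36441802978516) 
 [[502.0, 57.099998474121094], [593.9000244140625, 43.20000076293945], [618.4000244140625, 204.1999969482422], [526.5, 218.1999969482422]]
[[0.619 0.134 0.005]
 [0.602 0.133 0.023]
 [0.589 0.133 0.025]
 [0.577 0.134 0.024]
 [0.565 0.134 0.023]
 [0.552 0.134 0.025]
 [0.54  0.134 0.026]
 [0.528 0.134 0.025]
 [0.516 0.134 0.027]
 [0.507 0.135 0.   ]]
280 173 [0.649 0.191 0.055]
280 185 [0.622 0.192 0.046]
346 175 [0.657 0.03  0.001]
346 187 [0.616 0.034 0.041]
```

Request:
{"method": "step_arm", "body": {
  "delta_pos": [
    [0.62, 1, 0],
    [0.62, 1, 0],
    [0.62, 1, 0],
    [0.62, 1, 0],
    [0.62, 1, 0],
    [0.62, 1, 0],
    [0.62, 1, 0],
    [0.62, 1, 0],
    [0.62, 1, 0],
    [0.62, 1, 0],
    [0.62, 1, 0],
    [0.62, 1, 0]
  ],
  "turn": [0.52, 0.52, 0.52, 0.52, 0.52, 0.52, 0.52, 0.52, 0.52, 0.52, 0.52, 0.52],
  "grip": 0,
  "newtons": 25
}}

```text
time: 1.3
ee_pos: [0.3386, -0.3043, 0.2226]
eef_rot: [0.878, 0.479, 0.0, 0.0]
ft_force: [0.4, -0.1, 0.1]
width: 0.0871
grip_force: 0.0
```

Request:
{"method": "step_arm", "body": {
  "delta_pos": [
    [0.66, 1, -0.2],
    [0.66, 1, -0.2],
    [0.66, 1, -0.2],
    [0.66, 1, -0.2],
    [0.66, 1, -0.2],
    [0.66, 1, -0.2],
    [0.66, 1, -0.2],
    [0.66, 1, -0.2],
    [0, 0, 0],
    [0, 0, 0]
  ],
  "turn": [0.52, 0.52, 0.52, 0.52, 0.52, 0.52, 0.52, 0.55, 0, 0]
}}

```text
time: 2.3
ee_pos: [0.4696, -0.105, 0.1824]
eef_rot: [0.732, 0.681, -0.0, -0.0]
ft_force: [-0.8, -0.9, 0.2]
width: 0.0872
grip_force: 0.0
```

```bash
cat >> h.py <<'E'
def st():
    s=read_state();q=s['eef_rot'];from scipy.spatial.transform import Rotation as R
    M=R.from_quat(q).as_matrix();print('t',s['time'],'pos',s['ee_pos'].round(4),'yaw_y',np.arctan2(M[1,1],M[0,1]).round(4),'z',M[:,2].round(3),'F',s['ft_force'].round(1),'w',s['width'].round(4),s['grip_force'].round(1),'j',s['joint_positions'].round(2))
E
python3 - <<'E'
from h import *
shot('wrist','w1.png');st()
E
```

```text
Traceback (most recent call last):
  File "h.py", line 21, in st
    M=R.from_quat(q).as_matrix();print('t',s['time'],'pos',s['ee_pos'].round(4),'yaw_y',np.arctan2(M[1,1],M[0,1]).round(4),'z',M[:,2].round(3),'F',s['ft_force'].round(1),'w',s['width'].round(4),s['grip_force'].round(1),'j',s['joint_positions'].round(2))
                                                                                                                                                                              ^^^^^^^^^^^^^^^^
AttributeError: 'float' object has no attribute 'round'
```

View pics/w1.png

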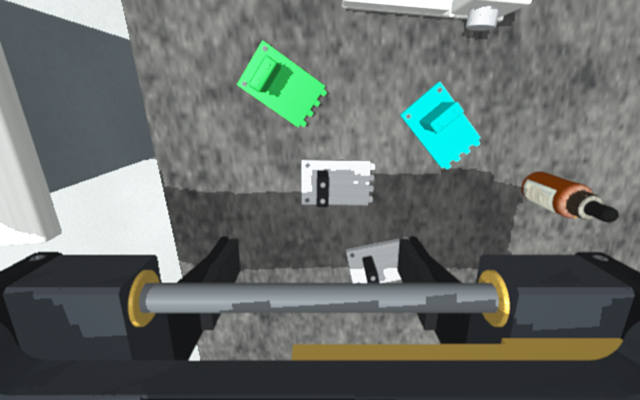

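The wrist view shows the coarse leaf at (338,183), with four teeth facing right (+x) and its bar at (322,188). The fine leaf is partly hidden at (375,262). I'll measure the bar here.

```bash
sed -i "s/s\['width'\].round(4),s\['grip_force'\].round(1)/s['width'],s['grip_force']/" h.py
python3 - <<'E'
from h import *
c=np.load('last_wrist.npz');g=c['image'].astype(int);W=worldmap(c);st()
r=(slice(150,215),slice(290,385))
Z=W[r][...,2];P=W[r]
m=(Z>.038)&(Z<.055)
def rep(n,m):
    p=(P[m][:,:2]*1000).astype(np.float32);q=cv2.minAreaRect(p);print(n,m.sum(),q,P[m].mean(0).round(4)); print(cv2.boxPoints(q).round(1).tolist())
rep('bar',m)
mn=g[r].min(2); mc=(mn>140)
v,u=np.nonzero(mc)
p=np.array([onz(c,a+290,b+150,.008)[:2]*1000 for a,b in zip(u,v)],np.float32)
q=cv2.minAreaRect(p);print('plate',q,cv2.boxPoints(q).round(1).tolist())
E
```

```text
t 2.35 pos [ 0.4693 -0.1061  0.1825] yaw_y -0.0737 z [-0. -0. -1.] F [-0.7 -0.2  0.4] w 0.0869879935264852 0.0 j [ 0.75  0.09 -0.65  1.85  0.06  1.22  0.01]
bar 371 ((472.8072509765625, -107.83924102783203), (29.388437271118164, 11.408208847045898), 85.79266357421875) [ 0.4725 -0.107   0.0441]
[[466.0, -122.0999984741211], [477.3999938964844, -122.9000015258789], [479.6000061035156, -93.5999984741211], [468.20001220703125, -92.80000305175781]]
plate ((493.3914489746094, -103.89497375488281), (58.3913459777832, 85.84000396728516), 84.97190856933594) [[448.1000061035156, -129.1999969482422], [533.5999755859375, -136.6999969482422], [538.7000122070312, -78.5999984741211], [453.20001220703125, -71.0]]
```

Request:
{"method": "step_arm", "body": {
  "delta_pos": [
    [0.14, -0.08, -0.8],
    [0, 0, -0.9],
    [0, 0, -0.9],
    [0, 0, -0.9],
    [0, 0, -0.9],
    [0, 0, -0.9],
    [0, 0, -0.8],
    [0, 0, -0.64],
    [0, 0, 0],
    [0, 0, 0]
  ],
  "turn": [0, 0, 0, 0, 0, 0, 0, 0, 0, 0]
}}

```text
time: 3.35
ee_pos: [0.4729, -0.109, 0.0145]
eef_rot: [0.733, 0.68, -0.0, 0.0]
ft_force: [1.0, 0.5, 0.3]
width: 0.0873
grip_force: 0.0
```

Request:
{"method": "step_arm", "body": {
  "delta_pos": [
    [0, 0, 0],
    [0, 0, 0],
    [0, 0, 0],
    [0, 0, 0],
    [0, 0, 0],
    [0, 0, 0],
    [0, 0, 0],
    [0, 0, 0],
    [0, 0, 0],
    [0, 0, 0]
  ],
  "turn": [0, 0, 0, 0, 0, 0, 0, 0, 0, 0],
  "grip": 1,
  "newtons": 35
}}

```text
time: 4.35
ee_pos: [0.473, -0.1084, 0.0141]
eef_rot: [0.733, 0.68, 0.0, -0.0]
ft_force: [0.5, 0.2, -0.4]
width: 0.0147
grip_force: 0.0
```

Request:
{"method": "step_arm", "body": {
  "delta_pos": [
    [0, 0, 0],
    [0, 0, 0],
    [0, 0, 0],
    [0, 0, 0]
  ],
  "turn": [0, 0, 0, 0]
}}

```text
time: 4.75
ee_pos: [0.473, -0.1084, 0.0141]
eef_rot: [0.733, 0.68, 0.0, 0.0]
ft_force: [-0.2, -0.8, -0.7]
width: 0.0116
grip_force: 35.0
```

Request:
{"method": "step_arm", "body": {
  "delta_pos": [
    [0, 0, 0.3],
    [0, 0, 0.7],
    [0, 0, 0.9],
    [0, 0, 0.9],
    [0, 0, 0.6],
    [0, 0, 0],
    [0, 0, 0]
  ],
  "turn": [0, 0, 0, 0, 0, 0, 0]
}}

```text
time: 5.45
ee_pos: [0.4728, -0.1085, 0.0989]
eef_rot: [0.733, 0.68, -0.0, 0.0]
ft_force: [-0.8, 1.1, -1.7]
width: 0.0115
grip_force: 35.0
```

Request:
{"method": "step_arm", "body": {
  "delta_pos": [
    [0.4, 0.8, 0.1],
    [0.4, 0.9, 0],
    [0.4, 0.9, 0],
    [0.4, 0.9, 0],
    [0.4, 0.9, 0],
    [0.4, 0.6, 0],
    [0, 0, 0],
    [0, 0, 0]
  ],
  "turn": [-0.1, -0.1, -0.1, -0.1, -0.1, -0.14, 0, 0]
}}

```text
time: 6.25
ee_pos: [0.5322, 0.0166, 0.1004]
eef_rot: [0.758, 0.652, -0.001, -0.001]
ft_force: [-0.5, -0.2, -0.7]
width: 0.0116
grip_force: 35.0
```

Run:
```python
from h import *
c=shot('wrist','w2.png');st();g=c['image'].astype(int);W=worldmap(c)
m=(abs(W[...,2]-.026)<.005)&(g.min(2)>120)
n,l,s,ce=cv2.connectedComponentsWithStats(m.astype(np.uint8));k=1+np.argmax(s[1:,4]);print(s[k])
p=(W[l==k][:,:2]*1000).astype(np.float32);q=cv2.minAreaRect(p);print(q,cv2.boxPoints(q).round(1).tolist(), W[l==k].mean(0))
```

```text
t 6.3 pos [0.5322 0.0159 0.1006] yaw_y -0.1512 z [-0.002 -0.    -1.   ] F [ 0.3 -0.3 -0.8] w 0.011358911039368449 34.98540141619742 j [ 0.49  0.32 -0.7   1.82  0.23  1.09 -0.44]
[  264     0   145   166 22346]
((555.8560180664062, 102.60699462890625), (107.50960540771484, 93.39006805419922), 81.28779602050781) [[501.6000061035156, 56.5], [593.9000244140625, 42.400001525878906], [610.2000122070312, 148.6999969482422], [517.7999877929688, 162.8000030517578]] [0.55637557 0.10643696 0.02445227]
```

View pics/w2.png

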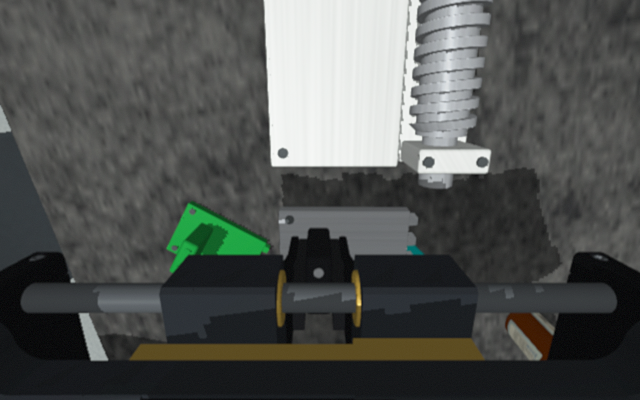

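The leaf hangs level in the grip at (350,225) and is square to the ledge at (335,80). The screw is at (450,80). The stand's pose agrees with the first measurement to about 1 mm, so I'll go above the ledge and lower the leaf.

Request:
{"method": "step_arm", "body": {
  "delta_pos": [
    [0.1, 0.8, 0],
    [0.1, 0.9, 0],
    [0.1, 0.9, 0],
    [0.1, 0.9, 0],
    [0.1, 0.8, 0],
    [0.1, 0.36, 0],
    [0, 0, -0.4],
    [0, 0, -0.7],
    [0, 0, -0.6],
    [0, 0, -0.3],
    [0, 0, 0],
    [0, 0, 0]
  ],
  "turn": [0, 0, 0, 0, 0, 0, 0, 0, 0, 0, 0, 0]
}}

```text
time: 7.5
ee_pos: [0.5482, 0.1329, 0.0518]
eef_rot: [0.759, 0.652, 0.0, 0.0]
ft_force: [-0.1, 0.7, -0.9]
width: 0.0116
grip_force: 35.0
```

Run:
```python
from h import *
st()
```

```text
t 7.5 pos [0.5482 0.1329 0.0518] yaw_y -0.1516 z [ 0.  0. -1.] F [-0.1  0.7 -0.9] w 0.011634178072632532 34.9856660887599 j [ 0.26  0.45 -0.7   1.78  0.34  1.03 -0.72]
```

Request:
{"method": "step_arm", "body": {
  "delta_pos": [
    [0, 0, -0.12],
    [0, 0, -0.12],
    [0, 0, -0.08],
    [0, 0, -0.04],
    [0, 0, 0],
    [0, 0, 0]
  ],
  "turn": [0, 0, 0, 0, 0, 0]
}}

```text
time: 8.1
ee_pos: [0.548, 0.1332, 0.0426]
eef_rot: [0.758, 0.652, 0.0, 0.0]
ft_force: [0.5, -0.2, -0.8]
width: 0.0119
grip_force: 35.0
```

Request:
{"method": "step_arm", "body": {
  "delta_pos": [
    [0, 0, -0.02],
    [0, 0, 0],
    [0, 0, 0]
  ],
  "turn": [0, 0, 0]
}}

```text
time: 8.4
ee_pos: [0.548, 0.1331, 0.0421]
eef_rot: [0.758, 0.652, 0.0, 0.0]
ft_force: [-0.0, 0.4, -1.5]
width: 0.0112
grip_force: 35.0
```

Request:
{"method": "step_arm", "body": {
  "delta_pos": [
    [0, 0, -0.02],
    [0, 0, 0],
    [0, 0, 0]
  ],
  "turn": [0, 0, 0]
}}

```text
time: 8.7
ee_pos: [0.548, 0.1331, 0.0416]
eef_rot: [0.758, 0.652, 0.0, 0.0]
ft_force: [-0.3, -0.4, -1.4]
width: 0.0117
grip_force: 35.0
```

Request:
{"method": "step_arm", "body": {
  "delta_pos": [
    [0, 0, -0.02],
    [0, 0, -0.02],
    [0, 0, 0],
    [0, 0, 0]
  ],
  "turn": [0, 0, 0, 0]
}}

```text
time: 9.1
ee_pos: [0.548, 0.1331, 0.0405]
eef_rot: [0.758, 0.652, 0.0, -0.0]
ft_force: [-0.3, -0.7, -2.0]
width: 0.012
grip_force: 35.0
```

Request:
{"method": "step_arm", "body": {
  "delta_pos": [
    [0, 0, -0.02],
    [0, 0, 0],
    [0, 0, 0]
  ],
  "turn": [0, 0, 0]
}}

```text
time: 9.4
ee_pos: [0.548, 0.1331, 0.0401]
eef_rot: [0.758, 0.652, 0.0, 0.0]
ft_force: [0.7, -0.5, -0.7]
width: 0.0115
grip_force: 35.0
```

Request:
{"method": "step_arm", "body": {
  "delta_pos": [
    [0, 0, -0.02],
    [0, 0, 0],
    [0, 0, 0]
  ],
  "turn": [0, 0, 0]
}}

```text
time: 9.7
ee_pos: [0.548, 0.1331, 0.04]
eef_rot: [0.758, 0.652, -0.0, 0.0]
ft_force: [-2.5, -1.3, 4.9]
width: 0.0118
grip_force: 35.0
```

Request:
{"method": "step_arm", "body": {
  "delta_pos": [
    [0, 0, 0.01],
    [0.08, -0.012, 0],
    [0.08, -0.012, 0],
    [0.08, -0.012, 0],
    [0, 0, 0],
    [0, 0, 0]
  ],
  "turn": [0, 0, 0, 0, 0, 0]
}}

```text
time: 10.3
ee_pos: [0.5541, 0.1326, 0.0401]
eef_rot: [0.758, 0.652, 0.0, -0.0]
ft_force: [-3.1, 2.4, 5.5]
width: 0.0116
grip_force: 35.0
```

Request:
{"method": "step_arm", "body": {
  "delta_pos": [
    [0.04, -0.006, 0],
    [0, 0, 0],
    [0, 0, 0]
  ],
  "turn": [0, 0, 0]
}}

```text
time: 10.6
ee_pos: [0.5546, 0.1325, 0.0401]
eef_rot: [0.758, 0.652, -0.0, -0.0]
ft_force: [-4.8, 0.8, 6.6]
width: 0.0117
grip_force: 35.0
```

Request:
{"method": "step_arm", "body": {
  "delta_pos": [
    [0.02, -0.003, 0],
    [0.02, -0.003, 0],
    [0, 0, 0]
  ],
  "turn": [0, 0, 0]
}}

```text
time: 10.9
ee_pos: [0.5555, 0.1324, 0.0401]
eef_rot: [0.758, 0.652, -0.0, -0.0]
ft_force: [-5.8, 1.5, 7.6]
width: 0.0116
grip_force: 35.0
```

Request:
{"method": "step_arm", "body": {
  "delta_pos": [
    [0, 0, 0.02],
    [0, 0, 0],
    [0, 0, 0]
  ],
  "turn": [0, 0, 0]
}}

```text
time: 11.2
ee_pos: [0.5561, 0.1316, 0.0401]
eef_rot: [0.759, 0.652, -0.0, 0.0]
ft_force: [-1.2, 0.2, -0.9]
width: 0.0118
grip_force: 35.0
```

Request:
{"method": "step_arm", "body": {
  "delta_pos": [
    [0.02, -0.003, 0],
    [0, 0, 0],
    [0, 0, 0]
  ],
  "turn": [0, 0, 0]
}}

```text
time: 11.5
ee_pos: [0.5565, 0.1318, 0.0402]
eef_rot: [0.759, 0.652, 0.0, 0.0]
ft_force: [0.3, -0.8, -2.2]
width: 0.0116
grip_force: 35.0
```

Unloaded now, so that was ledge friction only. I'll keep feeling forward.

Request:
{"method": "step_arm", "body": {
  "delta_pos": [
    [0.02, -0.003, 0],
    [0.02, -0.003, 0],
    [0, 0, 0],
    [0, 0, 0]
  ],
  "turn": [0, 0, 0, 0]
}}

```text
time: 11.9
ee_pos: [0.5575, 0.1317, 0.0403]
eef_rot: [0.759, 0.652, 0.0, -0.0]
ft_force: [-0.3, -1.3, -0.4]
width: 0.0114
grip_force: 35.0
```

Request:
{"method": "step_arm", "body": {
  "delta_pos": [
    [0.02, -0.003, 0],
    [0, 0, 0],
    [0, 0, 0]
  ],
  "turn": [0, 0, 0]
}}

```text
time: 12.2
ee_pos: [0.558, 0.1316, 0.0403]
eef_rot: [0.758, 0.652, 0.0, 0.0]
ft_force: [-0.9, 0.7, -1.4]
width: 0.0116
grip_force: 35.0
```

Request:
{"method": "step_arm", "body": {
  "delta_pos": [
    [0.02, -0.003, 0],
    [0, 0, 0],
    [0, 0, 0]
  ],
  "turn": [0, 0, 0]
}}

```text
time: 12.5
ee_pos: [0.5581, 0.1316, 0.0402]
eef_rot: [0.758, 0.652, -0.0, -0.0]
ft_force: [-3.2, 0.1, 0.4]
width: 0.0117
grip_force: 35.0
```

Tooth tips are on the crests, about 4 mm short of home. I'll slide along the screw under light preload.

Request:
{"method": "step_arm", "body": {
  "delta_pos": [
    [0.012, -0.002, 0],
    [0.003, 0.02, 0],
    [0.003, 0.02, 0],
    [0, 0, 0]
  ],
  "turn": [0, 0, 0, 0]
}}

```text
time: 12.9
ee_pos: [0.5581, 0.1319, 0.0401]
eef_rot: [0.759, 0.652, -0.001, -0.0]
ft_force: [-7.1, -2.1, 3.3]
width: 0.0114
grip_force: 35.0
```

Request:
{"method": "step_arm", "body": {
  "delta_pos": [
    [0.003, 0.02, 0],
    [0.003, 0.02, 0],
    [0, 0, 0]
  ],
  "turn": [0, 0, 0]
}}

```text
time: 13.2
ee_pos: [0.5582, 0.1322, 0.0401]
eef_rot: [0.759, 0.651, -0.002, 0.0]
ft_force: [-8.2, -3.1, 5.4]
width: 0.0118
grip_force: 35.0
```

Request:
{"method": "step_arm", "body": {
  "delta_pos": [
    [0.003, 0.02, 0],
    [0.003, 0.02, 0],
    [0, 0, 0]
  ],
  "turn": [0, 0, 0]
}}

```text
time: 13.5
ee_pos: [0.5582, 0.1324, 0.0401]
eef_rot: [0.759, 0.651, -0.002, 0.0]
ft_force: [-9.5, -7.0, 7.1]
width: 0.0117
grip_force: 35.0
```

Request:
{"method": "step_arm", "body": {
  "delta_pos": [
    [-0.02, 0.003, 0.02],
    [0, 0, 0],
    [0, 0, 0]
  ],
  "turn": [0, 0, 0]
}}

```text
time: 13.8
ee_pos: [0.5586, 0.1344, 0.0406]
eef_rot: [0.759, 0.652, -0.0, -0.0]
ft_force: [-2.6, -0.7, -0.6]
width: 0.0119
grip_force: 35.0
```

Request:
{"method": "step_arm", "body": {
  "delta_pos": [
    [0, 0, 0],
    [0, 0, 0]
  ],
  "turn": [0, 0]
}}

```text
time: 14.0
ee_pos: [0.5586, 0.1346, 0.0407]
eef_rot: [0.758, 0.652, -0.0, -0.0]
ft_force: [-3.6, -1.4, -1.7]
width: 0.0117
grip_force: 35.0
```

Request:
{"method": "step_arm", "body": {
  "delta_pos": [
    [0.003, 0.02, -0.008],
    [0.003, 0.02, 0],
    [0, 0, 0]
  ],
  "turn": [0, 0, 0]
}}

```text
time: 14.3
ee_pos: [0.5589, 0.1358, 0.0406]
eef_rot: [0.758, 0.652, 0.0, -0.0]
ft_force: [-2.1, -0.2, -1.5]
width: 0.0115
grip_force: 35.0
```

Request:
{"method": "step_arm", "body": {
  "delta_pos": [
    [0.003, 0.02, 0],
    [0.003, 0.02, 0],
    [0, 0, 0]
  ],
  "turn": [0, 0, 0]
}}

```text
time: 14.6
ee_pos: [0.5598, 0.137, 0.0411]
eef_rot: [0.758, 0.652, 0.001, 0.0]
ft_force: [0.0, 0.2, -1.1]
width: 0.0115
grip_force: 35.0
```

Request:
{"method": "step_arm", "body": {
  "delta_pos": [
    [0.003, 0.02, 0],
    [0.003, 0.02, 0],
    [0, 0, 0]
  ],
  "turn": [0, 0, 0]
}}

```text
time: 14.9
ee_pos: [0.5594, 0.1377, 0.0407]
eef_rot: [0.758, 0.652, 0.0, 0.0]
ft_force: [0.7, 0.2, -1.6]
width: 0.0119
grip_force: 35.0
```

Request:
{"method": "step_arm", "body": {
  "delta_pos": [
    [0.02, -0.003, 0],
    [0.02, -0.003, 0],
    [0, 0, 0]
  ],
  "turn": [0, 0, 0]
}}

```text
time: 15.2
ee_pos: [0.5603, 0.1374, 0.0406]
eef_rot: [0.759, 0.652, 0.0, 0.0]
ft_force: [0.0, -0.9, -1.2]
width: 0.0114
grip_force: 35.0
```

Moving freely forward, so the teeth are in the groove. I'll press on and lower slightly.

Request:
{"method": "step_arm", "body": {
  "delta_pos": [
    [0.02, -0.003, 0],
    [0.02, -0.003, 0],
    [0, 0, 0]
  ],
  "turn": [0, 0, 0]
}}

```text
time: 15.5
ee_pos: [0.5613, 0.1373, 0.0406]
eef_rot: [0.759, 0.652, 0.0, 0.0]
ft_force: [-0.4, 0.1, -1.4]
width: 0.0119
grip_force: 35.0
```

Request:
{"method": "step_arm", "body": {
  "delta_pos": [
    [0.02, -0.003, 0],
    [0.02, -0.003, 0],
    [0, 0, 0]
  ],
  "turn": [0, 0, 0]
}}

```text
time: 15.8
ee_pos: [0.5623, 0.1371, 0.0406]
eef_rot: [0.759, 0.652, 0.0, 0.0]
ft_force: [-0.3, -0.6, -0.7]
width: 0.0118
grip_force: 35.0
```

Request:
{"method": "step_arm", "body": {
  "delta_pos": [
    [0.02, -0.003, 0],
    [0, 0, 0],
    [0, 0, 0]
  ],
  "turn": [0, 0, 0]
}}

```text
time: 16.1
ee_pos: [0.5627, 0.137, 0.0406]
eef_rot: [0.758, 0.652, 0.0, 0.0]
ft_force: [-0.1, -0.3, -1.3]
width: 0.0119
grip_force: 35.0
```

Request:
{"method": "step_arm", "body": {
  "delta_pos": [
    [0.02, -0.003, 0],
    [0, 0, 0],
    [0, 0, 0]
  ],
  "turn": [0, 0, 0]
}}

```text
time: 16.4
ee_pos: [0.5632, 0.137, 0.0406]
eef_rot: [0.759, 0.652, 0.0, 0.0]
ft_force: [-0.4, 0.0, -0.6]
width: 0.0116
grip_force: 35.0
```

Request:
{"method": "step_arm", "body": {
  "delta_pos": [
    [0.02, -0.003, 0],
    [0, 0, 0],
    [0, 0, 0]
  ],
  "turn": [0, 0, 0]
}}

```text
time: 16.7
ee_pos: [0.5634, 0.1369, 0.0405]
eef_rot: [0.758, 0.652, -0.0, -0.0]
ft_force: [-3.4, -0.0, 0.1]
width: 0.0117
grip_force: 35.0
```

Hard contact after 4.4 mm of travel, so it is fully home. I'll settle it flat and press lightly.

Request:
{"method": "step_arm", "body": {
  "delta_pos": [
    [0.012, -0.002, -0.01],
    [0, 0, 0],
    [0, 0, 0]
  ],
  "turn": [0, 0, 0]
}}

```text
time: 17.0
ee_pos: [0.5634, 0.137, 0.0402]
eef_rot: [0.758, 0.652, -0.0, -0.0]
ft_force: [-6.3, -0.0, 1.0]
width: 0.012
grip_force: 35.0
```

Request:
{"method": "step_arm", "body": {
  "delta_pos": [
    [0.008, -0.001, -0.006],
    [0, 0, 0],
    [0, 0, 0],
    [0, 0, 0],
    [0, 0, 0]
  ],
  "turn": [0, 0, 0, 0, 0]
}}

```text
time: 17.5
ee_pos: [0.5635, 0.137, 0.0401]
eef_rot: [0.758, 0.652, -0.0, -0.0]
ft_force: [-7.2, -0.0, 2.9]
width: 0.0119
grip_force: 35.0
```

Run:
```python
from h import *
st();c=shot('wrist','w3.png');st()
```

```text
t 17.5 pos [0.5635 0.137  0.0401] yaw_y -0.1508 z [-0.001 -0.    -1.   ] F [-7.2 -0.   2.9] w 0.011946054726623374 34.98857381287962 j [ 0.24  0.5  -0.69  1.74  0.36  1.03 -0.73]
t 17.55 pos [0.5635 0.137  0.0401] yaw_y -0.1508 z [-0.001 -0.    -1.   ] F [-5.9  0.1  2.9] w 0.01160407561692015 34.98856605961919 j [ 0.24  0.5  -0.69  1.74  0.36  1.03 -0.73]
```

View pics/w3.png

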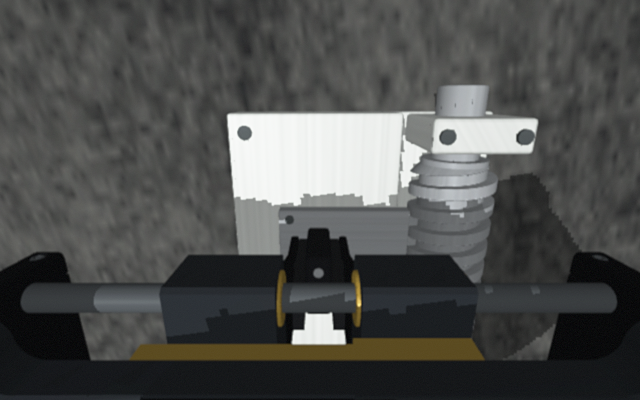

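The leaf's plate (345,228) is flat on the ledge and its toothed edge meets the screw at (410,225), square and with no gap. I'll hold a bit longer, relax the force, then open partway so the fingers stay clear of the screw.

Request:
{"method": "step_arm", "body": {
  "delta_pos": [
    [0, 0, 0],
    [0, 0, 0],
    [0, 0, 0],
    [0, 0, 0],
    [0, 0, 0],
    [0, 0, 0],
    [-0.012, 0.002, 0.004],
    [-0.012, 0.002, 0],
    [0, 0, 0]
  ],
  "turn": [0, 0, 0, 0, 0, 0, 0, 0, 0]
}}

```text
time: 18.45
ee_pos: [0.5635, 0.1369, 0.0402]
eef_rot: [0.758, 0.652, -0.0, -0.0]
ft_force: [-2.9, 0.6, -0.3]
width: 0.0118
grip_force: 35.0
```

Request:
{"method": "step_arm", "body": {
  "delta_pos": [
    [0, 0, 0],
    [0, 0, 0],
    [0, 0, 0],
    [0, 0, 0],
    [0, 0, 0],
    [0, 0, 0],
    [0, 0, 0],
    [0, 0, 0]
  ],
  "turn": [0, 0, 0, 0, 0, 0, 0, 0],
  "grip": 0.65
}}

```text
time: 19.25
ee_pos: [0.5636, 0.137, 0.0403]
eef_rot: [0.758, 0.652, 0.0, 0.0]
ft_force: [0.6, 0.6, 0.6]
width: 0.0305
grip_force: 0.0
```

Released. I'll go straight up, then check.

Request:
{"method": "step_arm", "body": {
  "delta_pos": [
    [0, 0, 0.3],
    [0, 0, 0.6],
    [0, 0, 0.9],
    [0, 0, 1],
    [0, 0, 1],
    [0, 0, 1],
    [0, 0, 0.5],
    [-0.3, -1, 0.3],
    [-0.3, -1, 0],
    [-0.3, -1, 0],
    [-0.3, -1, 0],
    [-0.3, -1, 0]
  ],
  "turn": [0, 0, 0, 0, 0, 0, 0, 0, 0, 0, 0, 0]
}}

```text
time: 20.45
ee_pos: [0.5256, 0.011, 0.1806]
eef_rot: [0.758, 0.652, 0.0, 0.0]
ft_force: [0.6, 0.4, -0.3]
width: 0.0304
grip_force: 0.0
```

Request:
{"method": "step_arm", "body": {
  "delta_pos": [
    [0, 0, 0],
    [0, 0, 0],
    [0, 0, 0]
  ],
  "turn": [0, 0, 0]
}}

```text
time: 20.75
ee_pos: [0.5262, 0.0131, 0.1806]
eef_rot: [0.758, 0.652, 0.0, -0.0]
ft_force: [-0.1, -0.1, 0.3]
width: 0.0306
grip_force: 0.0
```

Run:
```python
from h import *
st();c=shot('wrist');W=worldmap(c)
m=(abs(W[...,2]-.072)<.006)&(abs(W[...,0]-.563)<.05)&(abs(W[...,1]-.137)<.05)
p=(W[m][:,:2]*1000).astype(np.float32);print(m.sum(),cv2.minAreaRect(p),W[m][:,2].mean())
im=c['image'][:,:,::-1];v,u=np.nonzero(m);a,b=int(v.mean()),int(u.mean())
cv2.imwrite('pics/end.png',cv2.resize(im[max(0,a-70):a+80,max(0,b-80):b+120],None,fx=4,fy=4))
```

```text
t 20.75 pos [0.5262 0.0131 0.1806] yaw_y -0.1499 z [ 0.     0.001 -1.   ] F [-0.1 -0.1  0.3] w 0.03064468379033638 0.0 j [ 0.52  0.21 -0.71  1.75  0.14  1.24 -0.37]
688 ((562.4645385742188, 136.77752685546875), (29.956491470336914, 11.951590538024902), 80.82528686523438) 0.07026977723627423
```

View pics/end.png

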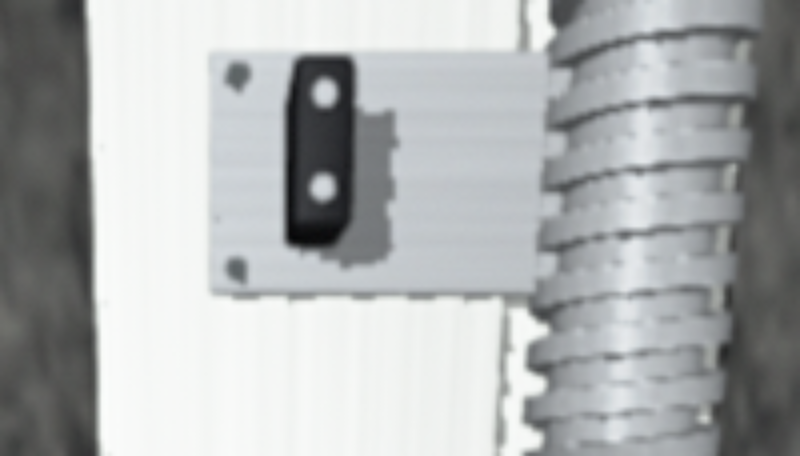

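The teeth sit in the grooves at (550,80–270), with the crests against the bottoms of the gaps, and the leaf is square to the screw. Handing in.

```bash
python3 -c "
from h import *
print(close_job())"
```

```text
the job is handed in; nothing more can be done
None
```

The coarse leaf is seated fully home in the thread, about 6 mm from the middle of the stand. I held it pressed at about 6–8 N for over a second, then released it, and the job is handed in; the verdict was not shown.

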